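# Swing the bench magnifier over the circuit board and press its lamp switch

## Robot

A 6-joint arm with a two-finger parallel gripper is mounted at the origin on the work surface. World frame = base frame: x ahead of the robot, y to its left, z up, the work surface at z = 0. Lengths are in mm, angles in rad, forces in N, time in s.
With the tool pointing down it reaches from about 325 to 875 mm from the base axis. Payload 4.4 kg.
Tool frame: the origin (TCP) lies at the very end of the fingers, on their centre line; the grasp point (between the pads) lies manip.hold_point_z behind it (manip.hold_point_z is the distance from the TCP to the grasp point, in mm); y points along the fingers, z is the direction in which the jaws open and shut, and the axes are right-handed (so a half turn about y gives the same grasp; the last joint's range is limited). The gripper opens to 85 mm and grips with 20 to 120 N. Pads are 22 mm wide; open, the fingers measure 114 mm over their backs; the gripper's body (76 mm by 85 mm) begins 54 mm behind the grasp point. The pads swing forward as they close: fully open they stand 13 mm farther back than shut.
Start: joints at [1.131, 0.207, 1.542, -0, 1.393, -0.15], TCP at [164.322, 551.022, 231.282] pointing down, gripper open.
Joint ranges: [-2.73, 2.73], [-0.86, 2.22], [0.23, 2.46], [-1.11, 4.25], [0.08, 2.63], [-2.82, 2.82]. Speed limits (rad/s): [2.79, 2.79, 3.14, 3.14, 3.14, 3.14].

## Interface

Orientations are given as a unit quaternion [x, y, z, w].
In Python, from plant import manip gives the robot as it stands.
- The arm moves only by the tool send_rows, never from a script. Its argument "increments" is text: rows parted by semicolons, each of 6 numbers parted by spaces: the shift along the tool's x, y, z scaled (see below), then the turn, a rotation vector about the tool's x, y, z scaled (see below). In form: tx ty tz rx ry rz; .... A call has 1 to 10 rows; each row shifts and turns the commanded pose from where the row before left it, along the tool's axes as they then stand; what a row does not reach is not made up. The controller multiplies each number of a shift by 750 mm and each number of a turn by pi/2 rad. A row lasts 1/12 s, in which the tool goes at most 41.7 mm and 7.16 degrees, less where a joint would pass 70% of its speed; a pose out of reach is approached as far as the arm can. A call with a number of a shift or a turn outside -1 to 1 is refused whole. A call with a gripper value outside its range is refused whole. "jaw" is the opening, from 0 (shut) to 1 (fully open), set as the call begins (left out, the last holds). The fingers move at their own pace and stop on an object; "force" is the grip in N (left out, the last holds). Time passes only in rows, so rows that do not move let the fingers close. It gives the time, the measured TCP pose, the force and the opening at its end, in the units of the state.
- manip.sense(): the state, without advancing time (a new reading comes with each control period).
- manip.get_image(name): name is "scene" or "top" or "wrist"; returns a dict with "color" (384x512x3 uint8, red, green, blue), "depth" (384x512 float32, mm along the optical axis (not along the pixel's ray), 0 where there is no reading), "mtx" (3x3 intrinsics, pixels), "R" (3x3) and "t" (3): a world point X has camera coordinates R X + t. Camera axes: x right, y down, z forward; pixel columns grow to the right and rows downward; lengths in mm; the calibration is good to about 2 mm. A picture is of the moment at which its call begins.
- manip.finish_job(): hands the job in, once; it reports no verdict.
Trained networks look in a picture, given as the dict that the camera call returned (one of the last four; its "shot" number tells which), for a name from the list of things; names that differ only in an ending like _2 or _b are one class to them, and where a whole thing is asked for, a point or a joint stands for the part that bears it (a point fixed in the world has none). Each returns a list of dicts, best first, with "conf" (0 to 1); they miss things now and then, are a little off and sometimes report something else, mostly with a low value. They report only what shows in the picture. A call takes as long as a camera call. They do not tell look-alikes from the thing itself.
- manip.outline_of(name, picture): "mask" (384x512 bool, what is visible of it) and "rect" ([left, top, width, height] in pixels, round what is visible of it).
- manip.landmark_of(name, picture): "at" ([column, row] in pixels: a listed point, or the origin of a listed thing).
The state is a dict: "clock": time; "q": joint angles; "qd": joint speeds; "joint_torque": joint torques, N m; "tcp_pos": TCP position; "ee_rot": TCP orientation; "wrist_force": force on the tool from outside, world axes, zero at the start; "wrist_torque": the same for the moment, N m; "width": finger opening in mm.
Only numpy, scipy, OpenCV 4.12 (cv2) and the standard library are available. Lean on these libraries where they do the work, as an engineer would, in place of code of your own. Each camera call takes 0.05 s, during which the arm holds its last target.

## Task

With a fingertip, push the bench magnifier's arm round until its lens is centred over the small circuit board, then press the lamp switch on top of its post. Nothing needs gripping: lift nothing, and leave the board, the breadboard, the parts tray, the jar and the screwdriver where they are. Finish with the hand clear of everything.

Things in the scene. Friction and masses are not known exactly. Their poses are not given: they have to be found in the camera images.
- magnifier: fixed base of the bench magnifier: grey round foot 150 mm across, 16 mm thick, with an upright steel post at its centre. Origin on the bench at the centre of the foot, z up. Its own -x direction is the middle (joint value 0) of the lens arm's swing
- pivot (a point): point on the post's axis, the vertical axis about which the arm swings, at the height of the arm's centreline, 142 mm above the bench
- lens_center (a point): centre of the magnifier's lens, 142 mm above the bench and 220 mm from the pivot axis. The lens frame is a white ring 132 mm across and 24 mm deep (130 to 154 mm above the bench) that moves with the arm; its middle is filled with glass
- bar_mid (a point): middle of the bare part of the arm: a straight level aluminium bar 14 mm wide and 16 mm deep (134 to 150 mm above the bench), from the pivot towards the lens, 90 mm from the pivot axis; bare from 26 to 154 mm from that axis, between the hub on the post (52 mm across, 128 to 156 mm above the bench) and the lens ring. Free air below it, nothing above it
- lens_arm (a joint): swing of the lens arm about the post, rad; 0 when it points along the base's -x, growing anticlockwise seen from above, limits -1.4 to 1.4. It turns stiffly, needing about 0.25 N m (about 2 N on the bar), and stays where it is left
- lamp_switch_top (a point): centre of the top of the lamp push button, a grey round cap 26 mm across in a black housing, on top of the post above the arm's hub, on the pivot axis. It does not turn with the arm
- lamp_switch (a joint): travel of the lamp button, m: 0 released, 0.006 fully down; pressed down against a spring that takes 5 N at full travel, springs back when let go; 0.004 counts as pressed
- board_center (a point): centre of the small circuit board (68 x 53 mm, standing level on four short brass pillars; metal socket, chip and pin strips on it, up to 21 mm tall in all), 10 mm above the bench. It is loose. It stands about 220 mm from the pivot axis, in one of three places below the lens's path
- breadboard_center (a point): centre of the plain white breadboard, 84 x 54 x 9.5 mm, loose, in another of the three places; 5 mm above the bench
- parts_tray_center (a point): centre of the pale translucent open parts tray, 85 x 60 x 22 mm with one divider, loose, in another of the three places; 11 mm above the bench
- flux_jar_center (a point): centre of a small closed glass jar, 44 mm across, 50 mm tall, standing beside the magnifier's foot on one side
- screwdriver_grip (a point): grip of a 150 mm screwdriver lying on the bench beside the magnifier's foot on the other side
There are look-alikes about, which are no part of the job. What is shaped like the part that bears board_center but pink, purple or red is not meant.

How it is judged (in metres and radians):
On the way, in this order (a step that is already met when the one before it is completed fails the run):
1. the lens stands still, centred over the circuit board (within 22 mm) (horizontal distance between lens_center and board_center below 0.022 m and velocity of joint lens_arm between -0.05 and 0.05 rad/s), for 0.2 s.
2. the lamp switch is pressed at least 4 mm down, with the lens over the board (value of joint lamp_switch above 0.004 m and horizontal distance between lens_center and board_center below 0.022 m), for 0.05 s.
At the end, for the whole second after the job is handed in: The lens centre is within 22 mm of the circuit board's centre seen from above, the arm is at rest and the lamp switch has been let up again (all of step 1 and value of joint lamp_switch below 0.002 m); the robot touches nothing.
It fails at once if the circuit board is lifted or shifted by more than 15 mm (distance of board_center from where it was at the start of the episode above 0.015 m).
It fails at once if another loose thing is lifted or shifted by more than 20 mm (distance of any of breadboard_center, parts_tray_center, flux_jar_center, screwdriver_grip from where it was at the start of the episode above 0.02 m).
It also fails if it takes over 51 s, if anything falls off the work surface, if the arm or the gripper's body presses on something with over 40 N, if the wrist force passes 120 N, or if a joint passes its speed limit or range.

## Working session

There is one attempt and no reset: what is moved stays moved. The work goes in short steps, Python scripts to look and compute and a tool call to move; the robot and the scene stay as the last step left them, time stands still between calls to the robot, and variables do not carry over. Pictures are saved under pics/ and viewed, and the job is handed in when it is done.

Besides the shell and the picture viewer there is one more tool, called after "Request:" as name(argument=value, ...) on one line, values as JSON. send_rows: Moves the arm, as the interface text tells. Its arguments: {"type":"object","properties":{"increments":{"type":"string"},"jaw":{"type":"number"},"force":{"type":"number"}},"required":["increments"]}

```bash
ls; mkdir -p pics; cat > h.py <<'E'
import numpy as np, cv2
from plant import manip
def save(p,f): cv2.imwrite(f,p["color"][:,:,::-1])
def ray_z(p,uv,z):
    d=np.linalg.inv(p["mtx"])@np.array([uv[0],uv[1],1.0]); R=np.array(p["R"]);t=np.array(p["t"])
    o=-R.T@t; w=R.T@d; return o+w*(z-o[2])/w[2]
def proj(p,X):
    c=p["mtx"]@(np.array(p["R"])@np.array(X)+np.array(p["t"])); return c[:2]/c[2]
E
python3 - <<'E'
from h import *
Z=dict(magnifier=0,pivot=142,lens_center=142,bar_mid=142,lamp_switch_top=None,board_center=10,breadboard_center=5,parts_tray_center=11,flux_jar_center=25,screwdriver_grip=12)
for c in ("top","scene"):
    p=manip.get_image(c); save(p,f"pics/{c}1.png")
    for n,z in Z.items():
        for r in manip.landmark_of(n,p)[:3]:
            u=r["at"]; print(c,n,np.round(u),round(r["conf"],2),np.round(ray_z(p,u,165 if z is None else z)))
print(manip.sense()); print(manip.hold_point_z)
E
```

```text
pics
top magnifier [270. 171.] 0.87 [640.   7.   0.]
top pivot [268. 162.] 0.64 [637.  14. 142.]
top pivot [202. 232.] 0.5 [479. 153. 142.]
top lens_center [306. 252.] 0.65 [442. -73. 142.]
top lens_center [351. 165.] 0.65 [ 635. -170.  142.]
top lamp_switch_top [265. 158.] 0.55 [642.  20. 165.]
top lamp_switch_top [194. 174.] 0.26 [603. 172. 165.]
top board_center [159. 284.] 0.97 [351. 275.  10.]
top board_center [201. 230.] 0.83 [486. 177.  10.]
top board_center [222. 278.] 0.72 [370. 121.  10.]
top breadboard_center [268. 258.] 0.92 [421.   8.   5.]
top breadboard_center [267. 162.] 0.66 [661.  17.   5.]
top parts_tray_center [335. 229.] 0.92 [ 496. -155.   11.]
top flux_jar_center [196. 174.] 0.66 [625. 191.  25.]
top screwdriver_grip [353. 164.] 0.76 [ 660. -201.   12.]
scene magnifier [285. 240.] 0.65 [646.   3.   0.]
scene lens_center [197. 199.] 0.97 [435. -79. 142.]
scene lens_center [281. 201.] 0.62 [629.   9. 142.]
scene bar_mid [250. 202.] 0.84 [561. -27. 142.]
scene bar_mid [284. 238.] 0.26 [684. -88. 142.]
scene lamp_switch_top [289. 190.] 0.62 [638.  33. 165.]
scene b
[... 422 characters left out ...]
0.33 [357.  19.  12.]
{'clock': 1.1, 'q': array([ 1.13049480e+00,  2.06597019e-01,  1.54150399e+00, -6.17730784e-06,
        1.39351524e+00, -1.50512592e-01]), 'qd': array([-0.00016903, -0.00176721, -0.00121024,  0.0007752 ,  0.00096579,
       -0.0002431 ]), 'joint_torque': array([-7.66429480e-05, -3.83059216e+01, -2.91978568e+01, -4.22903468e-04,
        9.61124024e-04, -1.29504446e-05]), 'tcp_pos': array([164.32378434, 551.01463024, 231.28147025]), 'ee_rot': array([ 0.69970578, -0.10209773,  0.10209698, -0.69968856]), 'wrist_force': array([-0.10667428,  0.02378619, -0.61129003]), 'wrist_torque': array([ 0.01037335, -0.02084112, -0.01690312]), 'width': 85.78200115916947}
18.700000000000003
```

```bash
python3 -c "
import cv2
a=cv2.imread('pics/top1.png');cv2.imwrite('pics/top1c.png',cv2.resize(a[120:340,110:400],None,fx=2.6,fy=2.6,interpolation=cv2.INTER_CUBIC))
b=cv2.imread('pics/scene1.png');cv2.imwrite('pics/sc1c.png',cv2.resize(b[110:330,130:380],None,fx=2.7,fy=2.7,interpolation=cv2.INTER_CUBIC))"
```

```text
(no output)
```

View pics/top1c.png

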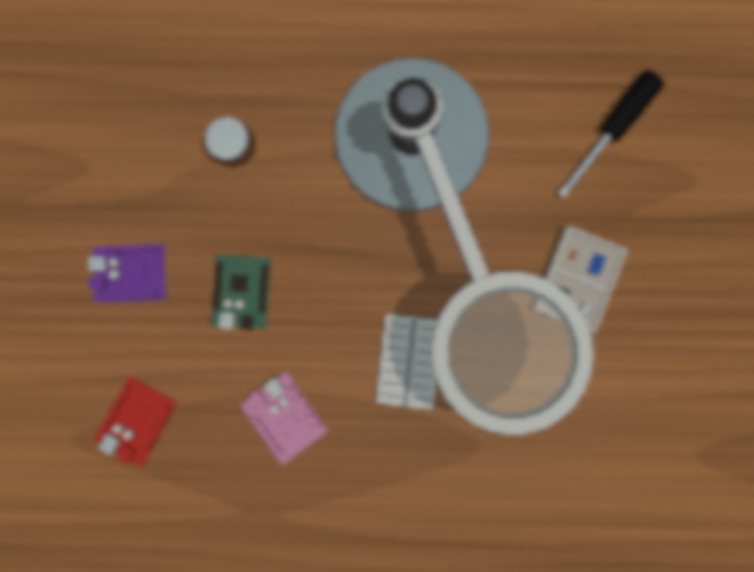

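View pics/sc1c.png

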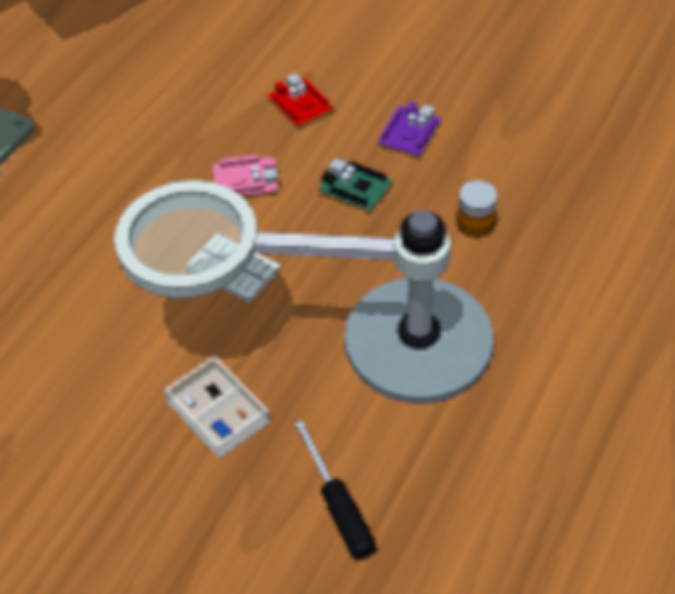

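The top view (512x384 pixels) shows the lens at about (306,252) and the post at about (269,160). There are four board-shaped things: purple (159,225), red (162,283), pink (219,281) and green (202,232). The green one is meant, because the other three are excluded colours. It is also the only one about 220 mm from the pivot. Next I'll refine the positions.

```bash
cat > m.py <<'E'
from h import *
def cloud(p):
    d=p["depth"].astype(float); v,u=np.mgrid[0:384,0:512]; K=p["mtx"]
    c=np.stack([(u-K[0,2])/K[0,0]*d,(v-K[1,2])/K[1,1]*d,d],-1)
    return (c-np.array(p["t"]))@np.array(p["R"]), d>0
def meas(cam="top"):
    p=manip.get_image(cam); X,ok=cloud(p)
    return p,X,ok
E
python3 - <<'E'
from m import *
for c in ("top","scene"):
    p,X,ok=meas(c); z=X[...,2]; r=np.hypot(X[...,0]-640,X[...,1]-8)
    a=X[ok&(r<90)&(z>8)&(z<24)]; print(c,"foot n",len(a),np.round(a.min(0)),np.round(a.max(0)))
    if len(a): 
        h=cv2.minEnclosingCircle(a[:,:2].astype(np.float32)); print(h)
    a=X[ok&(r<40)&(z>158)]; print("switch",len(a),a.mean(0) if len(a) else 0,a[:,2].max() if len(a) else 0)
    t=X[ok&(r<40)&(z>158)&(z>(a[:,2].max()-5))]; print("top",t.mean(0),t.min(0),t.max(0))
    # ring
    a=X[ok&(r>140)&(r<310)&(z>135)&(z<165)&(X[...,0]<560)&(X[...,1]<80)]; print("ring",cv2.minEnclosingCircle(a[:,:2].astype(np.float32)),np.median(a[:,2]))
    hsv=cv2.cvtColor(p["color"],cv2.COLOR_RGB2HSV)
    for o in manip.outline_of("board_center",p):
        m=o["mask"]; hm=np.median(hsv[m],axis=0); 
        mx=cv2.minAreaRect(np.array([ray_z(p,(u,v),10)[:2] for v,u in np.argwhere(m)],np.float32))
        print("board",o["conf"],hm,o["rect"],mx)
    g=(hsv[...,0]>60)&(hsv[...,0]<90)&(hsv[...,1]>70)&ok&(z<40)&(np.hypot(X[...,0]-486,X[...,1]-177)<70)
    print("green",g.sum(),X[g].mean(0) if g.any() else 0)
E
```

```text
top foot n 2033 [564. -60.  10.] [712.  89.  24.]
((638.05517578125, 14.416259765625), 74.86740112304688)
switch 311 [635.74763103  14.16541802 178.05751327] 190.44344341966243
top [636.06192094  14.54933665 186.74682518] [626.70388599   3.06650342 185.45353478] [645.99519841  24.42956216 190.44344342]
ring ((442.0672607421875, -69.3479995727539), 72.15684509277344) 146.96892699068732
board 0.95 [  2. 191. 150.] [144.5, 264.6, 31.8, 35.3] ((356.1439514160156, 269.5456237792969), (53.8419189453125, 73.84708404541016), 64.18147277832031)
board 0.92 [69.  61.5 88. ] [192.1, 220.8, 21.6, 23.0] ((481.63092041015625, 173.92132568359375), (64.34026336669922, 49.56570053100586), 1.3265362977981567)
board 0.82 [165.  79. 166.] [204.5, 263.6, 30.4, 33.1] ((365.783203125, 128.5460968017578), (67.12979888916016, 51.992801666259766), 39.102596282958984)
board 0.73 [137. 143. 129.] [145.0, 212.9, 28.4, 21.5] ((497.61956787109375, 284.2396545410156), (52.26313400268555, 70.46546936035156), 1.3597991466522217)
green 184 [489.83647728 169.53696552  10.74394407]
scene foot n 1704 [569. -65.   8.] [717
[... 326 characters left out ...]
351074219) 145.3664679339065
board 0.79 [166. 113. 198.] [210.0, 171.1, 21.7, 11.1] ((368.4638977050781, 128.4578399658203), (66.93976593017578, 57.91158676147461), 32.026058197021484)
board 0.62 [  1. 245. 169.] [231.5, 140.6, 23.6, 16.1] ((363.4404602050781, 268.2712097167969), (58.7537956237793, 79.11933898925781), 57.62565994262695)
board 0.61 [ 80. 112.  86.] [249.4, 166.2, 26.2, 23.6] ((484.29217529296875, 172.04214477539062), (60.59120178222656, 74.58958435058594), 88.25481414794922)
board 0.57 [136. 175. 150.] [269.6, 147.0, 25.2, 21.0] ((501.491943359375, 284.0902404785156), (55.55466079711914, 81.2801742553711), 2.8384151458740234)
green 189 [490.78707349 167.76146814  10.07657288]
```

```bash
cat >> m.py <<'E'
from scipy.spatial.transform import Rotation as Ro
def plan(target):
    s=manip.sense(); R=Ro.from_quat(s["ee_rot"]).as_matrix()
    d=R.T@(np.array(target)-s["tcp_pos"]); print("tcp",np.round(s["tcp_pos"],1),"tool shift mm",np.round(d,1),"units",np.round(d/750,4),"rows",np.ceil(np.linalg.norm(d)/41.7))
def status():
    s=manip.sense(); print(round(s["clock"],2),np.round(s["tcp_pos"],1),np.round(s["wrist_force"],1),s["width"])
E
python3 - <<'E'
from m import *
s=manip.sense();print(Ro.from_quat(s["ee_rot"]).as_matrix().round(3))
P=np.array([639,13]);th=np.deg2rad(203)
for off in (60,):
    t=P+115*np.array([np.cos(th),np.sin(th)])+off*np.array([-np.sin(th),np.cos(th)]);print(t)
    plan([t[0],t[1],260])
E
```

```text
[[ 0.958  0.     0.286]
 [-0.286  0.     0.958]
 [ 0.    -1.     0.   ]]
[556.58580956 -87.16437098]
tcp [164.3 551.  231.3] tool shift mm [ 558.3  -28.7 -499.5] units [ 0.7444 -0.0383 -0.666 ] rows 18.0
```

Request:
send_rows(increments="0.0372 -0.0038 -0.0333 0 0 0;0.0372 -0.0038 -0.0333 0 0 0;0.0372 -0.0038 -0.0333 0 0 0;0.0372 -0.0038 -0.0333 0 0 0;0.0372 -0.0038 -0.0333 0 0 0;0.0372 -0.0038 -0.0333 0 0 0;0.0372 -0.0038 -0.0333 0 0 0;0.0372 -0.0038 -0.0333 0 0 0;0.0372 -0.0038 -0.0333 0 0 0;0.0372 -0.0038 -0.0333 0 0 0", jaw=0)

```text
clock: 2.13
tcp_pos: [360.9, 230.4, 260.3]
ee_rot: [-0.7, 0.102, -0.102, 0.7]
wrist_force: [1.0, 0.2, 0.1]
width: -0.1
```

Request:
send_rows(increments="0.0372 0 -0.0333 0 0 0;0.0372 0 -0.0333 0 0 0;0.0372 0 -0.0333 0 0 0;0.0372 0 -0.0333 0 0 0;0.0372 0 -0.0333 0 0 0;0.0372 0 -0.0333 0 0 0;0.0372 0 -0.0333 0 0 0;0.0372 0 -0.0333 0 0 0;0.0372 0 -0.0333 0 0 0;0.0372 0 -0.0333 0 0 0")

```text
clock: 2.97
tcp_pos: [557.0, -88.9, 259.8]
ee_rot: [-0.7, 0.102, -0.102, 0.7]
wrist_force: [0.3, -0.0, 0.9]
width: -0.1
```

```bash
python3 - <<'E'
from m import *
status(); p=manip.get_image("scene"); save(p,"pics/s2.png"); p=manip.get_image("top"); save(p,"pics/t2.png")
plan([556.6,-87,130])
E
```

```text
2.97 [557.  -88.9 259.8] [ 0.3 -0.   0.9] -0.10448497057506569
tcp [558.4 -92.  259.4] tool shift mm [ -3.4 129.3   4.5] units [-0.0045  0.1725  0.006 ] rows 4.0
```

View pics/s2.png

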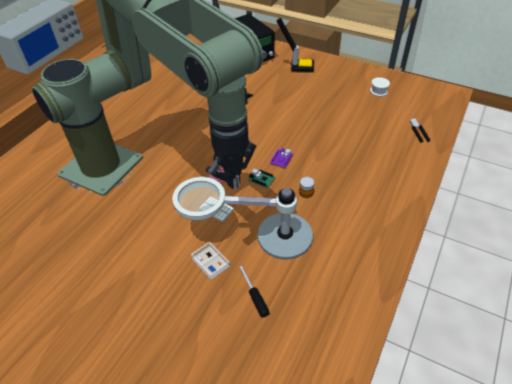

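View pics/t2.png

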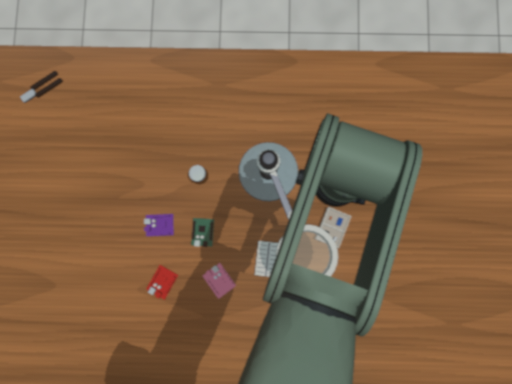

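The top picture shows the gripper beyond the bar on the tray side. The scene picture shows it on the robot's near side, left of the bar, so I'll compare against the projected TCP.

```bash
python3 - <<'E'
from m import *
status(); p=manip.get_image("scene"); save(p,"pics/s3.png"); s=manip.sense();print(proj(p,s["tcp_pos"]))
cv2.imwrite("pics/s3c.png",cv2.resize(p["color"][60:300,60:360,::-1],None,fx=2.4,fy=2.4))
E
```

```text
3.07 [558.4 -92.  259.4] [-0.6  1.2 -0.2] 0.09124027705015039
[233.59361688 185.79318291]
```

View pics/s3c.png

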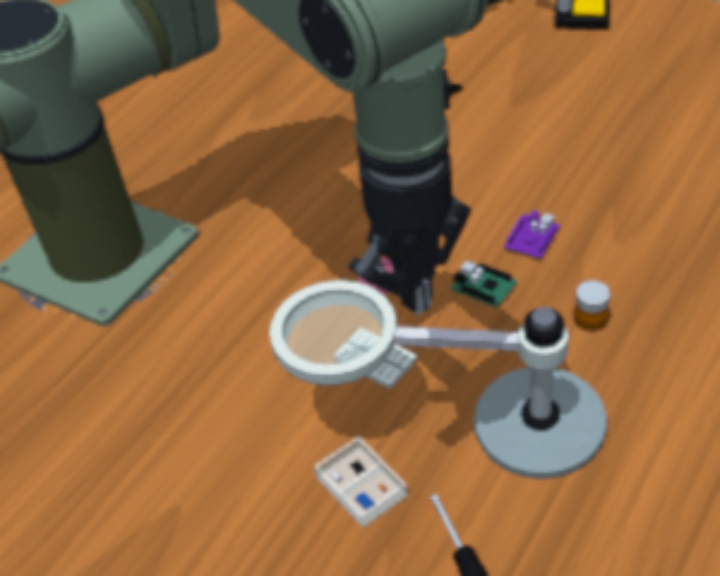

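Request:
send_rows(increments="0 0.044 0 0 0 0;0 0.044 0 0 0 0;0 0.044 0 0 0 0;0 0.044 0 0 0 0;0 0 0 0 0 0;0 0 0 0 0 0")

```text
clock: 3.62
tcp_pos: [554.1, -85.4, 126.2]
ee_rot: [-0.699, 0.104, -0.1, 0.7]
wrist_force: [0.3, -0.4, 1.2]
width: -0.1
```

```bash
python3 - <<'E'
from m import *
status()
R=Ro.from_quat(manip.sense()["ee_rot"]).as_matrix(); s=manip.sense()
P=np.array([639,13]); prev=s["tcp_pos"][:2]
for a in list(range(203,130,-6))+[134]:
    th=np.deg2rad(a); t=P+115*np.array([np.cos(th),np.sin(th)])+23*np.array([-np.sin(th),np.cos(th)])
    d=R.T@np.array([*(t-prev),0]); print(a,t.round(1),(d/750).round(4)); prev=t
E
```

```text
3.62 [554.1 -85.4 126.2] [ 0.3 -0.4  1.2] -0.08332033635978718
203 [542.1 -53.1] [-0.0276  0.0002  0.0368]
197 [535.7 -42.6] [-0.0121  0.0001  0.011 ]
191 [530.5 -31.5] [-0.0109  0.0001  0.0122]
185 [526.4 -19.9] [-0.0096  0.0001  0.0133]
179 [523.6  -8. ] [-0.0081  0.0001  0.0142]
173 [522.1   4.2] [-0.0066  0.      0.015 ]
167 [521.8  16.5] [-0.005   0.      0.0156]
161 [522.8  28.7] [-0.0034  0.      0.016 ]
155 [525.1  40.8] [-0.0017  0.      0.0163]
149 [528.6  52.5] [0.     0.     0.0164]
143 [533.3  63.8] [ 0.0018 -0.      0.0163]
137 [539.2  74.6] [ 0.0034 -0.      0.016 ]
131 [546.2  84.7] [ 0.0051 -0.      0.0156]
134 [542.6  79.7] [-0.0028  0.     -0.0077]
```

Request:
send_rows(increments="-0.0138 0 0.0184 0 0 0;-0.0138 0 0.0184 0 0 0;-0.006 0 0.0055 0 0 0;-0.006 0 0.0055 0 0 0;-0.0055 0 0.0061 0 0 0;-0.0055 0 0.0061 0 0 0;-0.0048 0 0.0066 0 0 0;-0.0048 0 0.0066 0 0 0;-0.004 0 0.0071 0 0 0;-0.004 0 0.0071 0 0 0")

```text
clock: 4.45
tcp_pos: [525.7, -9.3, 127.6]
ee_rot: [0.7, -0.102, 0.102, -0.7]
wrist_force: [1.4, -1.6, -0.3]
width: -0.3
```

```bash
cat >> m.py <<'E'
def lens(cam="scene"):
    p=manip.get_image(cam); save(p,f"pics/{cam}_{int(manip.sense()['clock']*100)}.png"); P=np.array([639,13])
    for n in("lens_center","bar_mid"):
        for r in manip.landmark_of(n,p)[:2]:
            x=ray_z(p,r["at"],142)[:2]; d=x-P; print(cam,n,round(r["conf"],2),np.round(r["at"]),x.round(),"rad",np.hypot(*d).round(),"ang",np.rad2deg(np.arctan2(d[1],d[0])).round(1)%360)
    return p
E
python3 - <<'E'
from m import *
status(); lens("scene"); lens("top"); status()
E
ls -t pics|head -2
```

```text
4.45 [525.7  -9.3 127.6] [ 1.4 -1.6 -0.3] -0.25852539539195957
scene lens_center 0.63 [207. 176.] [413.   2.] rad 226.0 ang 182.7
scene bar_mid 0.71 [251. 190.] [543.   9.] rad 96.0 ang 182.3
top lens_center 0.69 [265. 260.] [422.  16.] rad 217.0 ang 179.3
4.75 [525.4  -9.4 127.2] [-0.4 -0.1 -0.5] -0.3809721929329666
top_465.png
scene_450.png
```

Request:
send_rows(increments="-0.0033 0 0.0075 0 0 0;-0.0033 0 0.0075 0 0 0;-0.0025 0 0.0078 0 0 0;-0.0025 0 0.0078 0 0 0;-0.0017 0 0.008 0 0 0;-0.0017 0 0.008 0 0 0;-0.0008 0 0.0081 0 0 0;-0.0008 0 0.0081 0 0 0;0 0 0.0082 0 0 0;0 0 0.0082 0 0 0")

```text
clock: 5.58
tcp_pos: [531.0, 51.4, 127.7]
ee_rot: [0.7, -0.102, 0.102, -0.7]
wrist_force: [-0.4, -3.2, 0.1]
width: 0.1
```

```bash
python3 - <<'E'
from m import *
status(); p=lens("scene"); lens("top"); status()
cv2.imwrite("pics/s5c.png",cv2.resize(p["color"][60:300,60:360,::-1],None,fx=2.4,fy=2.4))
E
```

```text
5.58 [531.   51.4 127.7] [-0.4 -3.2  0.1] 0.1296482600363249
scene lens_center 0.69 [240. 153.] [448. 118.] rad 218.0 ang 151.1
scene bar_mid 0.71 [267. 182.] [566.  52.] rad 83.0 ang 151.9
top lens_center 0.57 [214. 246.] [449. 127.] rad 222.0 ang 149.0
top bar_mid 0.3 [265. 163.] [635.  20.] rad 8.0 ang 119.7
5.88 [530.8  51.1 127.6] [-0.3  1.2  0. ] -0.27452184932150886
```

View pics/s5c.png

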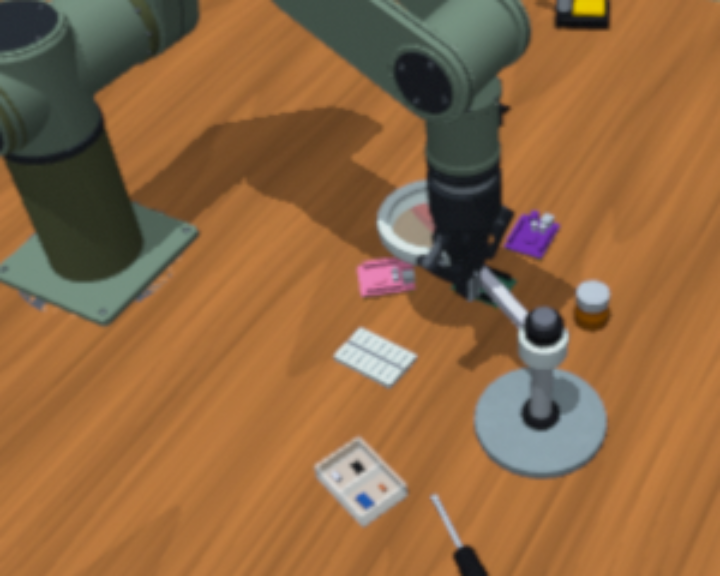

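Request:
send_rows(increments="0.0009 0 0.0081 0 0 0;0.0009 0 0.0081 0 0 0;0.0017 0 0.008 0 0 0;0.0017 0 0.008 0 0 0;0.001 0 0.003 0 0 0;0 0 0 0 0 0;0 0 0 0 0 0")

```text
clock: 6.47
tcp_pos: [543.2, 75.6, 127.8]
ee_rot: [-0.699, 0.102, -0.102, 0.7]
wrist_force: [0.2, 0.3, -0.1]
width: 0.0
```

```bash
python3 - <<'E'
from m import *
status(); p=lens("scene"); lens("top"); status()
E
```

```text
6.47 [543.2  75.6 127.8] [ 0.2  0.3 -0.1] 0.04898357404107432
scene lens_center 0.57 [259. 147.] [484. 163.] rad 216.0 ang 135.9
scene bar_mid 0.33 [281. 201.] [628.  11.] rad 11.0 ang 187.8
top lens_center 0.56 [196. 232.] [479. 166.] rad 221.0 ang 136.2
top bar_mid 0.35 [264. 260.] [422.  18.] rad 217.0 ang 178.8
6.77 [543.   74.8 127.8] [-0.6 -0.  -0.6] -0.22561805119361802
```

Request:
send_rows(increments="-0.0123 0 -0.0237 0 0 0;-0.0123 0 -0.0237 0 0 0;-0.0123 0 -0.0237 0 0 0;0 -0.05 0 0 0 0;0 -0.05 0 0 0 0;0 -0.05 0 0 0 0;0 -0.04 0 0 0 0;0.025 0 -0.045 0 0 0;0.025 0 -0.045 0 0 0;0.025 0 -0.045 0 0 0")

```text
clock: 7.6
tcp_pos: [527.0, -82.4, 271.9]
ee_rot: [0.7, -0.1, 0.103, -0.7]
wrist_force: [1.4, -0.3, -0.8]
width: -0.1
```

```bash
python3 - <<'E'
from m import *
status(); p=lens("scene"); cv2.imwrite("pics/s6c.png",cv2.resize(p["color"][60:300,130:430,::-1],None,fx=2.4,fy=2.4))
p=lens("top"); cv2.imwrite("pics/t6c.png",cv2.resize(p["color"][120:340,110:400,::-1],None,fx=2.6,fy=2.6)); status()
E
```

```text
7.6 [527.  -82.4 271.9] [ 1.4 -0.3 -0.8] -0.0970013461655079
scene lens_center 0.88 [257. 148.] [482. 156.] rad 212.0 ang 137.7
scene bar_mid 0.69 [273. 179.] [575.  69.] rad 85.0 ang 138.9
top lens_center 0.83 [196. 230.] [483. 167.] rad 220.0 ang 135.3
top bar_mid 0.97 [237. 190.] [574.  80.] rad 93.0 ang 134.1
top bar_mid 0.5 [195. 232.] [479. 168.] rad 223.0 ang 135.8
7.9 [525.9 -80.7 270. ] [-0.6  0.4 -0.3] 0.1542757827905899
```

View pics/s6c.png

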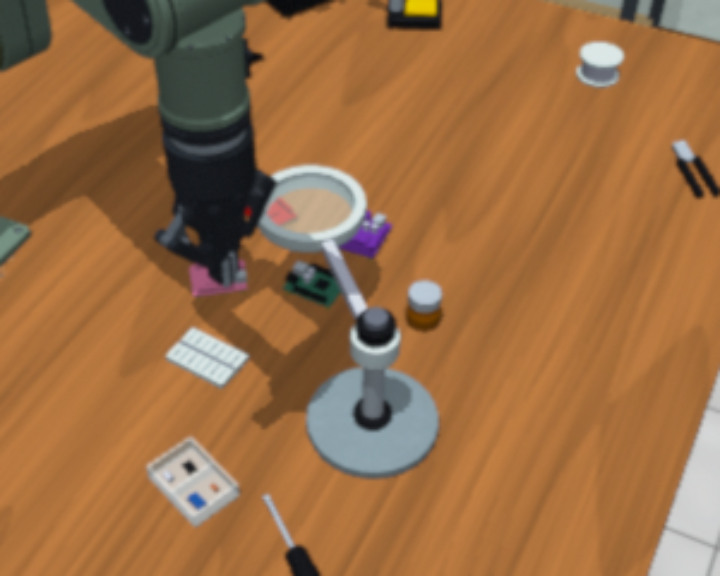

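View pics/t6c.png

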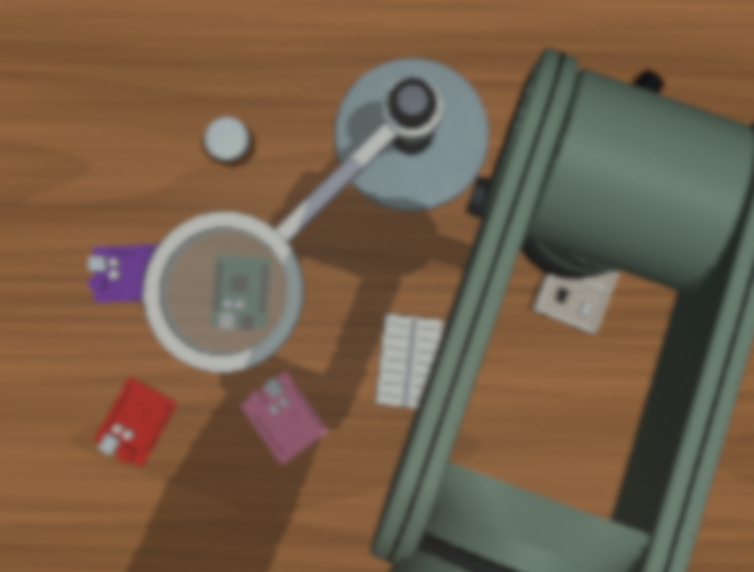

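The top picture shows the ring centred at about (195.8,232.3) and the green board at about (202.9,232.3), which is mostly parallax. I'll compute the offset more carefully.

```bash
python3 - <<'E'
from m import *
p=manip.get_image("top")
for z in (142,148,154): print("lens",z,ray_z(p,(195.8,232.3),z).round(1))
for z in (8,10,12): print("board",z,ray_z(p,(202.9,232.3),z).round(1))
o=manip.outline_of("lens_center",p)
for r in o[:2]:
    m=r["mask"].astype(np.uint8); c=max(cv2.findContours(m,0,2)[0],key=cv2.contourArea); print(r["conf"],r["rect"],cv2.fitEllipse(c))
for r in manip.outline_of("magnifier",p)[:1]: print(r["rect"])
X,ok=cloud(p); z=X[...,2]
a=X[ok&(z>125)&(z<175)&(np.hypot(X[...,0]-482,X[...,1]-168)<80)]
print(len(a),cv2.minEnclosingCircle(a[:,:2].astype(np.float32)),np.percentile(a[:,2],[5,50,95]))
p=manip.get_image("scene");X,ok=cloud(p); z=X[...,2]
a=X[ok&(z>128)&(z<165)&(np.hypot(X[...,0]-482,X[...,1]-168)<80)&(np.hypot(X[...,0]-639,X[...,1]-13)>165)]
print(len(a),cv2.minEnclosingCircle(a[:,:2].astype(np.float32)),np.percentile(a[:,2],[5,50,95]))
for u in [(230+0,0)]: pass
E
```

```text
lens 142 [478.5 167.3 142. ]
lens 148 [478.4 166.3 148. ]
lens 154 [478.3 165.3 154. ]
board 8 [480.9 171.9   8. ]
board 10 [480.8 171.6  10. ]
board 12 [480.8 171.3  12. ]
0.6 [165.5, 154.7, 114.8, 111.0] ((219.41201782226562, 211.40643310546875), (62.64874267578125, 137.5099334716797), 50.459503173828125)
[165.4, 142.4, 134.1, 122.0]
2984 ((483.96435546875, 161.07498168945312), 72.63619995117188) [143.18818333 146.89700044 156.07481299]
1085 ((482.98956298828125, 164.23394775390625), 67.81159210205078) [140.08765455 144.28571755 153.59376263]
```

Every estimate puts the lens 5–9 mm from the board centre, well inside 22 mm. The switch centre averages to about (639.5,12.5), with its top at z ≈ 185.

```bash
python3 - <<'E'
from m import *
plan([639.5,12.5,215])
E
```

```text
tcp [526.1 -80.3 270.3] tool shift mm [ 82.4  55.3 121.2] units [0.1098 0.0737 0.1616] rows 4.0
```

Request:
send_rows(increments="0.022 0 0.0323 0 0 0;0.022 0 0.0323 0 0 0;0.022 0 0.0323 0 0 0;0.022 0 0.0323 0 0 0;0.0218 0 0.0324 0 0 0;0 0.0368 0 0 0 0;0 0.0369 0 0 0 0;0 0 0 0 0 0;0 0 0 0 0 0")

```text
clock: 8.85
tcp_pos: [638.1, 12.2, 212.8]
ee_rot: [0.7, -0.104, 0.1, -0.7]
wrist_force: [-0.2, -0.2, 0.0]
width: 0.2
```

```bash
python3 - <<'E'
from m import *
status(); p=manip.get_image("scene"); cv2.imwrite("pics/s7c.png",cv2.resize(p["color"][120:270,200:390,::-1],None,fx=4,fy=4))
print(proj(p,manip.sense()["tcp_pos"])); plan([639.5,12.5,215])
E
```

```text
8.85 [638.1  12.2 212.8] [-0.2 -0.2  0. ] 0.1562775824218331
[286.08205307 182.08034329]
tcp [639.5  11.6 215.1] tool shift mm [-0.3  0.1  0.8] units [-0.0004  0.0001  0.0011] rows 1.0
```

View pics/s7c.png

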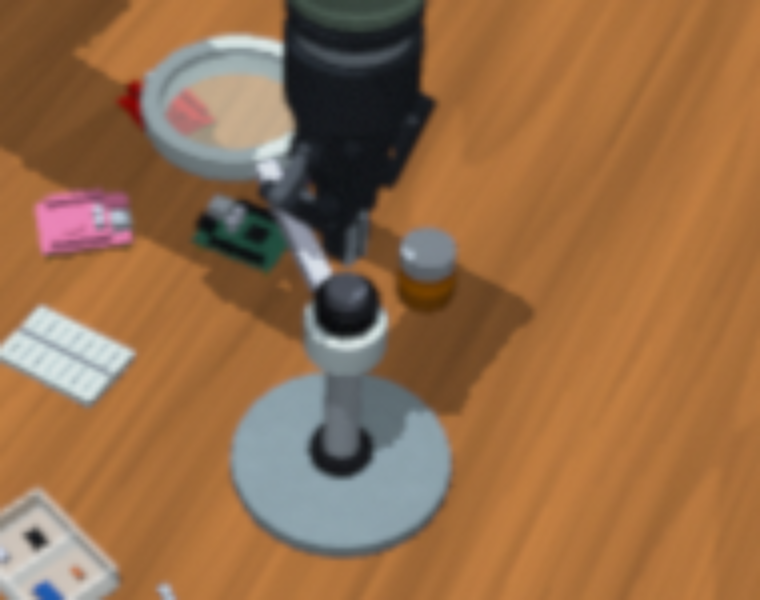

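The fingertips at crop (345,255) are directly above the black housing and cap at (348,290). I'll go down slowly and watch the force.

Request:
send_rows(increments="0 0.015 0 0 0 0;0 0.015 0 0 0 0;0 0 0 0 0 0;0 0.003 0 0 0 0;0 0 0 0 0 0")

```text
clock: 9.32
tcp_pos: [639.7, 10.9, 190.1]
ee_rot: [-0.7, 0.102, -0.102, 0.7]
wrist_force: [0.4, 0.6, -0.2]
width: 0.2
```

Request:
send_rows(increments="0 0.003 0 0 0 0;0 0 0 0 0 0;0 0 0 0 0 0")

```text
clock: 9.57
tcp_pos: [640.0, 11.0, 188.2]
ee_rot: [0.7, -0.102, 0.102, -0.7]
wrist_force: [-0.2, 0.6, 0.5]
width: 0.1
```

Request:
send_rows(increments="0 0.003 0 0 0 0;0 0 0 0 0 0;0 0 0 0 0 0")

```text
clock: 9.82
tcp_pos: [639.7, 11.1, 185.6]
ee_rot: [0.7, -0.102, 0.102, -0.7]
wrist_force: [0.6, -0.4, -0.2]
width: -0.1
```

Request:
send_rows(increments="0 0.003 0 0 0 0;0 0 0 0 0 0;0 0 0 0 0 0")

```text
clock: 10.07
tcp_pos: [640.1, 11.1, 183.9]
ee_rot: [-0.7, 0.102, -0.102, 0.7]
wrist_force: [-0.6, 0.3, 2.0]
width: 0.1
```

Request:
send_rows(increments="0 0.003 0 0 0 0;0 0 0 0 0 0;0 0 0 0 0 0")

```text
clock: 10.32
tcp_pos: [640.2, 11.1, 181.7]
ee_rot: [-0.7, 0.102, -0.102, 0.7]
wrist_force: [-0.5, -0.3, 3.0]
width: -0.2
```

Request:
send_rows(increments="0 0.002 0 0 0 0;0 0 0 0 0 0;0 0 0 0 0 0")

```text
clock: 10.57
tcp_pos: [640.2, 11.1, 180.2]
ee_rot: [-0.7, 0.102, -0.102, 0.7]
wrist_force: [0.1, 0.3, 3.8]
width: 0.0
```

Request:
send_rows(increments="0 0.002 0 0 0 0;0 0 0 0 0 0;0 0 0 0 0 0")

```text
clock: 10.82
tcp_pos: [640.2, 11.0, 179.1]
ee_rot: [0.7, -0.102, 0.102, -0.7]
wrist_force: [-1.1, -0.0, 6.4]
width: 0.2
```

Request:
send_rows(increments="0 0.001 0 0 0 0;0 0 0 0 0 0;0 0 0 0 0 0")

```text
clock: 11.07
tcp_pos: [640.2, 11.1, 179.1]
ee_rot: [0.7, -0.102, 0.103, -0.7]
wrist_force: [-2.1, 0.9, 8.7]
width: 0.1
```

The button has bottomed out: z stopped at 179.1 while the force rose past 5 N, after about 6 mm of travel. Now I'll let it up and move away.

Request:
send_rows(increments="0 -0.01 0 0 0 0;0 -0.04 0 0 0 0;0 -0.05 0 0 0 0;0 -0.05 0 0 0 0;0 0 -0.05 0 0 0;0 0 -0.05 0 0 0;0 0 -0.05 0 0 0;0 0 -0.05 0 0 0;0 0 -0.05 0 0 0;0 0 0 0 0 0")

```text
clock: 11.9
tcp_pos: [583.6, -174.9, 288.7]
ee_rot: [0.7, -0.106, 0.104, -0.698]
wrist_force: [0.2, 0.8, 0.6]
width: 0.4
```

Request:
send_rows(increments="0 0 0 0 0 0;0 0 0 0 0 0")

```text
clock: 12.07
tcp_pos: [585.8, -168.2, 289.0]
ee_rot: [-0.699, 0.103, -0.102, 0.7]
wrist_force: [1.3, 0.3, -0.1]
width: 0.0
```

```bash
python3 - <<'E'
from m import *
status(); p=lens("scene"); X,ok=cloud(p); z=X[...,2]
a=X[ok&(np.hypot(X[...,0]-640,X[...,1]-12)<30)&(z>170)]; print("switch top scene",np.percentile(a[:,2],98))
cv2.imwrite("pics/s8c.png",cv2.resize(p["color"][60:300,130:430,::-1],None,fx=2.4,fy=2.4))
p=lens("top"); cv2.imwrite("pics/t8c.png",cv2.resize(p["color"][120:340,110:400,::-1],None,fx=2.6,fy=2.6)); status()
for r in manip.landmark_of("board_center",p)+manip.outline_of("board_center",p): print(r.get("at"),r.get("rect"),r["conf"])
E
```

```text
12.07 [ 585.8 -168.2  289. ] [ 1.3  0.3 -0.1] 0.005848756823853879
scene lens_center 0.69 [255. 145.] [471. 164.] rad 226.0 ang 138.1
scene lens_center 0.59 [271. 179.] [570.  67.] rad 87.0 ang 141.9
scene bar_mid 0.8 [272. 179.] [573.  69.] rad 86.0 ang 139.9
scene bar_mid 0.54 [217. 206.] [495. -77.] rad 170.0 ang 211.9
switch top scene 185.51172499889307
top lens_center 0.62 [195. 232.] [478. 168.] rad 223.0 ang 135.9
top bar_mid 0.79 [238. 190.] [573.  78.] rad 93.0 ang 135.8
12.37 [ 586.6 -167.3  289.9] [0.5 0.3 0.1] 0.15824752244296386
[160.0, 281.2] None 0.86
[222.1, 279.0] None 0.8
[158.6, 223.7] None 0.58
[267.0, 171.9] None 0.43
None [203.6, 262.7, 32.6, 35.2] 0.92
None [145.5, 264.6, 31.0, 33.8] 0.73
None [146.3, 212.8, 21.5, 23.3] 0.69
```

View pics/s8c.png

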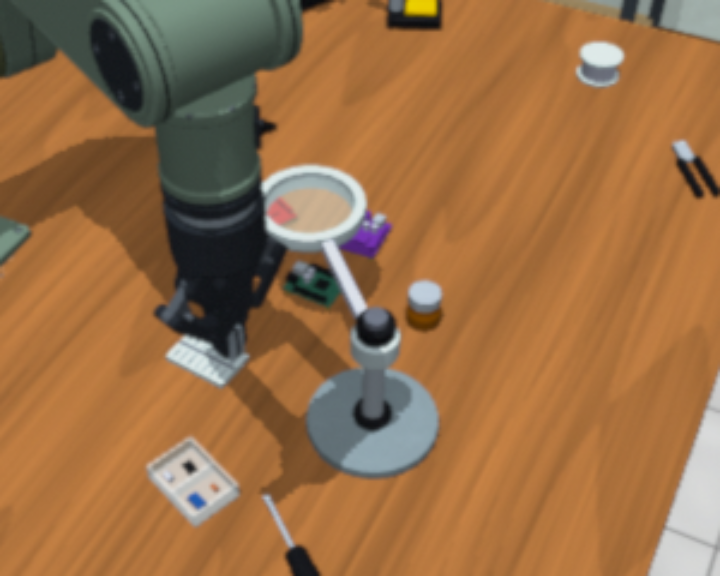

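View pics/t8c.png

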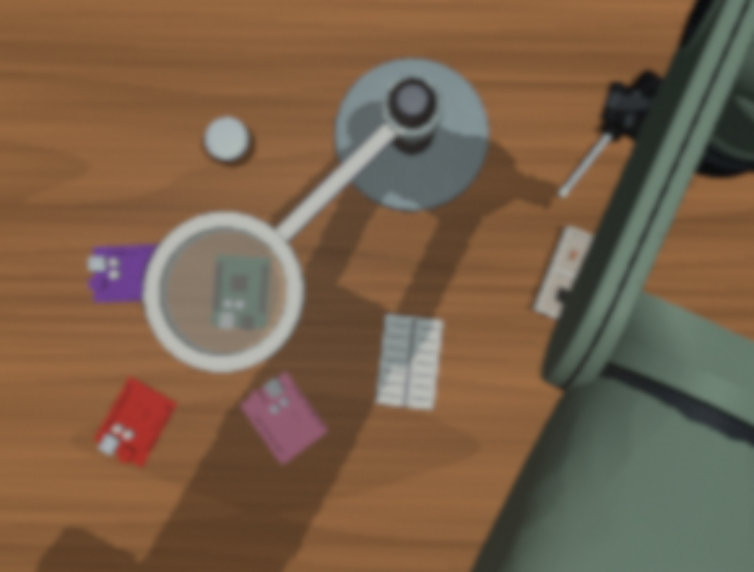

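The ring is unmoved, with the board inside it in the top view. In the scene view the ring outline is centred at about (259,146), which gives (484,164); the landmark there is about 4 px off. The loose things are all where they were and the hand is clear, so I'm handing in.

```bash
python3 - <<'E'
from m import *
status(); print(manip.finish_job())
E
```

```text
12.47 [ 586.5 -167.8  290. ] [0.3 0.8 0.7] 0.03378712513599206
the job is handed in; nothing more can be done
None
```

I swung the arm clockwise about 67° with the shut fingertips until the lens stood over the green circuit board. I then pressed the lamp switch and let it up again. The job was handed in at 12.5 s of the 51 s allowed; no verdict is reported.

- **Lens:** the ring outline in both the top and scene pictures puts its centre about 5–9 mm from the board's centre, against the 22 mm limit. One network landmark disagreed, giving about 15 mm in the scene view. Its point lay about 4 px off the ring outline, so I set it aside.
- **Switch:** the button went down about 6 mm to its stop, with 8.7 N at the wrist. Afterwards its top was back at about 185 mm.
- **Clearance:** the hand finished clear at z = 290 mm with no more than sensor noise on the wrist force. In the last pictures the board, breadboard, tray, jar and screwdriver looked unmoved, though the robot arm hid part of the tray and screwdriver in the top view.

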